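Stack the slide cartons square on the tilted stand

ROBOT

A 7-joint arm with a two-finger parallel gripper is mounted at the origin on the work surface. World frame = base frame: x ahead of the robot, y to its left, z up, the work surface at z = 0. Lengths are in mm, angles in rad, forces in N, time in s.
With the tool pointing down it reaches from about 425 to 825 mm from the base axis. Payload 3.6 kg.
Tool frame: the origin (TCP) lies at the very end of the fingers, on their centre line; the grasp point (between the pads) lies manip.grip_depth behind it (manip.grip_depth is the distance from the TCP to the grasp point, in mm); z points along the fingers, y is the line along which they close (so a half turn about z gives the same grasp; the last joint's range is limited). The gripper opens to 85 mm and grips with 20 to 120 N. Pads are 22 mm wide; open, the fingers measure 114 mm over their backs; the gripper's body (76 mm by 85 mm) begins 54 mm behind the grasp point. The pads swing forward as they close: fully open they stand 13 mm farther back than shut.
Start: joints at [-1.298, 0.615, -0.013, 1.423, 0.008, 1.103, -0.04], TCP at [191.31, 621.179, 231.297] pointing down, gripper open.
Joint ranges: [-3.12, 3.12], [-0.3, 2.06], [-1.34, 1.32], [0.26, 2.42], [-1.36, 4.5], [0.01, 1.98], [-2.84, 2.84]. Speed limits (rad/s): [2.79, 2.79, 3.14, 3.14, 3.14, 3.14, 3.14].

INTERFACE

Orientations are given as [roll, pitch, yaw] about the fixed x, y, z axes, in that order (R = Rz(yaw) Ry(pitch) Rx(roll)).
In Python, from bench import manip gives the robot as it stands.
- The arm moves only by the shell command python3 -m creep 'ROWS' [FORCE]. ROWS is JSON, a list of rows, each an object with "gripper": the closure, from 0 (fully open) to 1 (shut); "slide": the shift along the tool's x, y, z as a fraction of full scale, a list of three; "turn": the turn about the tool's z as a fraction of full scale. In form: [{"gripper": gripper, "slide": [tx, ty, tz], "turn": turn}, ...]. A call has 1 to 10 rows; each row is the pose to reach, as a shift and turn from the pose commanded when the call began, along the tool's axes at that moment; what a row does not reach only later rows make up. Full scale, the value 1, is 100 mm for a shift and pi/2 rad for a turn. A row lasts 1/12 s, in which the tool goes at most 41.7 mm and 7.16 degrees, less where a joint would pass 70% of its speed; a pose out of reach is approached as far as the arm can. A call with a number of a shift or a turn outside -1 to 1 is refused whole. A call with a gripper value outside its range is refused whole. The fingers move at their own pace and stop on an object; FORCE is the grip in N (left out, the last holds). Time passes only in rows, so rows that repeat a pose let the fingers close. It gives the time, the measured TCP pose, the force, the opening and the grip force at its end, in the units of the state.
- manip.read_state(): the state, without advancing time (a new reading comes with each control period).
- manip.snapshot(name): name is "scene" or "top" or "wrist"; returns a dict with "pixels" (480x640x3 uint8, red, green, blue), "depth" (480x640 float32, mm along the optical axis (not along the pixel's ray), 0 where there is no reading), "mtx" (3x3 intrinsics, pixels), "R" (3x3) and "t" (3): a world point X has camera coordinates R X + t. Camera axes: x right, y down, z forward; pixel columns grow to the right and rows downward; lengths in mm; the calibration is good to about 2 mm. A picture is of the moment at which its call begins.
- manip.job_done(): hands the job in; it is judged then, once.
Trained networks look in the newest picture that a camera, given by its name, has taken for a name from the list of things; names that differ only in an ending like _2 or _b are one class to them, and where a whole thing is asked for, a point or a joint stands for the part that bears it (a point fixed in the world has none). Each returns a list of dicts, best first, with "score" (0 to 1); they miss things now and then, are a little off and sometimes report something else, mostly with a low value. They report only what shows in the picture. A call takes as long as a camera call. They do not tell look-alikes from the thing itself.
- manip.outline_of(label, camera): "mask" (480x640 bool, what is visible of it) and "pixel" ([column, row] in pixels, amid what is visible of it).
The state is a dict: "clock": time; "q": joint angles; "qd": joint speeds; "effort": joint torques, N m; "position": TCP position; "orientation": TCP orientation; "force": force on the tool from outside, world axes, zero at the start; "wrist_torque": the same for the moment, N m; "opening": finger opening in mm; "gripper_force": force on a finger pad.
Only numpy, scipy, OpenCV 4.12 (cv2) and the standard library are available. Lean on these libraries where they do the work, as an engineer would, in place of code of your own. Each camera call takes 0.05 s, during which the arm holds its last target. There are 200 camera calls.

TASK

Stack the three cartons of glass slides lying flat on the tilted stand, from the bottom up: first straighten the large one that was left askew on it, then lay the medium and then the small one on top, each in the middle of the stand with one short end flat against the backstop. As you set each one, press it back until you feel it bear on the backstop before you let go (a light push is enough), and handle them gently, since they hold glass: no dropping and no ramming. Leave the finished stack flush against the backstop and square, and leave the wash bottle, orange rack and reagent jar where they are.

Things in the scene. Friction and masses are not known exactly. Their poses are not given: they have to be found in the camera images.
- stand: Brushed-steel bench stand, fixed. Its rubber-matted deck, 130 mm wide, slopes 0.35 rad down to an upright backstop; no side walls; the mat grips, so cartons do not slide by themselves. Origin: on the mat at mid width, 42 mm over the bench. x: down the slope, square into the backstop (mat: z 0, x -149 to 1 mm); y: level, along the backstop; z: square off the deck.
- backstop: Adjustable backstop, clamped to the deck by two black thumbscrews behind it: rigid steel plate, 120 wide, 3 thick, square to the deck, top edge 85 mm above it. Its front face is clamped somewhere between x = -30 and 0 mm of the stand: this setting changes from day to day and is not reported. The pose given is the fixed mounting's, the same as the stand's.
- large_carton: Largest cardboard carton of glass slides, 80 long (its x) x 60 wide (its y) x 40 high (its z) mm, about 0.45 kg, rigid. Origin: centre of its underside. It starts lying on the deck, askew: off centre, turned up to 0.2 rad, x roughly towards the backstop and 10 mm or more short of it.
- medium_carton: Medium cardboard carton, 80 long (x) x 56 wide (y) x 30 high (z) mm, about 0.26 kg, rigid, lying flat on the bench. Origin: centre of its underside.
- small_carton: Smallest cardboard carton, 80 long (x) x 50 wide (y) x 24 high (z) mm, about 0.13 kg, rigid, lying flat on the bench. Origin: centre of its underside.
- wash_bottle: Bystander: white wash bottle with orange cap, 64 mm diameter, about 200 mm high with its spout. Origin: centre of its underside.
- orange_rack: Bystander: closed flat orange plastic tube rack, 97 x 77 x 34 mm. Origin: centre of its underside.
- reagent_jar: Bystander: amber jar with black cap, 64 mm diameter, 85 mm high. Origin: centre of its underside.
Things that resemble listed ones, but are neither listed nor needed, are in the scene too. What is shaped like the large_carton but green is not meant.

How it is judged:
By the outcome, as a careful person would: the job done as asked, in the order asked, and still so for the second after the job is handed in, with the robot touching nothing.
It also fails if it takes over 72 s, if anything falls off the work surface, if the arm or the gripper's body presses on something with over 40 N, if the wrist force passes 120 N, or if a joint passes its speed limit or range.

## Working session

There is one attempt and no reset: what is moved stays moved. The work goes in short steps, Python scripts to look and compute and a shell command to move; the robot and the scene stay as the last step left them, time stands still between calls to the robot, and variables do not carry over. Pictures are saved under pics/ and viewed, at most 10 in all, crops included, and the job is handed in when it is done.

```bash
ls; mkdir -p pics; cat > h.py <<'E'
import numpy as np, cv2
from bench import manip
from scipy.spatial.transform import Rotation as Ro
def cloud(s):
    d=s["depth"].astype(float);v,u=np.mgrid[:480,:640];K=np.array(s["mtx"])
    P=np.stack([(u-K[0,2])/K[0,0]*d,(v-K[1,2])/K[1,1]*d,d],-1)
    W=(P-np.array(s["t"]))@np.array(s["R"]); W[d==0]=np.nan; return W
def save(s,n): cv2.imwrite("pics/"+n+".png",s["pixels"][:,:,::-1])
E
python3 - <<'E'
from h import *
print(manip.grip_depth, manip.read_state())
for c in ["scene","top"]:
    s=manip.snapshot(c);save(s,c+"0");W=cloud(s);np.savez(c+"0.npz",W=W,px=s["pixels"])
    for l in ["stand","backstop","large_carton","medium_carton","small_carton","wash_bottle","orange_rack","reagent_jar"]:
        for o in manip.outline_of(l,c):
            m=o["mask"];p=W[m];p=p[~np.isnan(p[:,0])]
            if len(p)<10: continue
            z=np.percentile(p[:,2],[5,50,95]);top=p[p[:,2]>z[2]-6] 
            r=cv2.minAreaRect(top[:,:2].astype(np.float32))
            print(c,l,round(o["score"],2),o["pixel"],m.sum(),np.round(np.median(p,0)),np.round(z),"rect",np.round(r[0]),np.round(r[1]),round(r[2]))
E
```

```text
pics
18.700000000000003 {'clock': 0.0, 'q': array([-1.29851819,  0.61590854, -0.01263874,  1.42493374,  0.00807293,
        1.10339735, -0.0403778 ]), 'qd': array([ 1.66804290e-03,  1.56894320e-03,  4.87835308e-04,  4.12992502e-05,
        1.23177648e-04, -1.33437378e-04,  7.94934545e-04]), 'effort': array([ 2.15877731e-04, -4.69221854e+01,  2.59330552e-01, -1.71033239e+01,
        1.00072005e-02,  9.81906516e-03, -8.67297274e-06]), 'position': array([191.07251734, 620.46550191, 230.13346343]), 'orientation': array([-3.13899480e+00,  1.15884662e-06,  2.84290955e+00]), 'force': array([ 0.15052758,  0.60747707, -0.42298838]), 'wrist_torque': array([ 0.00223565, -0.1112972 , -0.02104659]), 'gripper_force': 0.0, 'opening': 85.40747156653637}
scene stand 0.84 [392.4, 290.0] 6806 [528. 248.  39.] [ 4. 39. 92.] rect [498. 186.] [131. 163.] 7
scene backstop 0.82 [408.0, 290.1] 2113 [498. 265.  41.] [ 28.  41. 118.] rect [493. 264.] [117.   7.] 5
scene large_carton 0.96 [363.1, 208.2] 817 [394.  14.  39.] [ 4. 39. 41.] rect [406.  28.] [151.  64.] 40
scene large_carton 0.83 [370.4, 248.3] 153
[... 1040 characters left out ...]
6, 338.2] 1083 [382.   8.  40.] [36. 40. 44.] rect [381.   7.] [80. 60.] 35
top medium_carton 0.71 [490.9, 268.6] 1019 [ 523. -284.   30.] [15. 30. 34.] rect [ 524. -287.] [78. 57.] 6
top medium_carton 0.58 [275.3, 278.1] 1279 [513. 172. 110.] [ 95. 110. 123.] rect [515. 155.] [32. 58.] 90
top wash_bottle 0.8 [347.5, 169.9] 966 [719.  22. 111.] [ 38. 111. 196.] rect [746.  32.] [53.  6.] 36
top orange_rack 0.8 [459.5, 168.4] 1600 [ 745. -223.   34.] [19. 34. 37.] rect [ 745. -226.] [96. 76.] 8
top reagent_jar 0.66 [156.8, 241.8] 921 [594. 429.  83.] [23. 83. 88.] rect [596. 440.] [55. 54.] 5
top reagent_jar 0.6 [403.2, 285.2] 885 [487. -99.  24.] [19. 24. 28.] rect [ 487. -100.] [80. 50.] 47
```

View pics/top0.png

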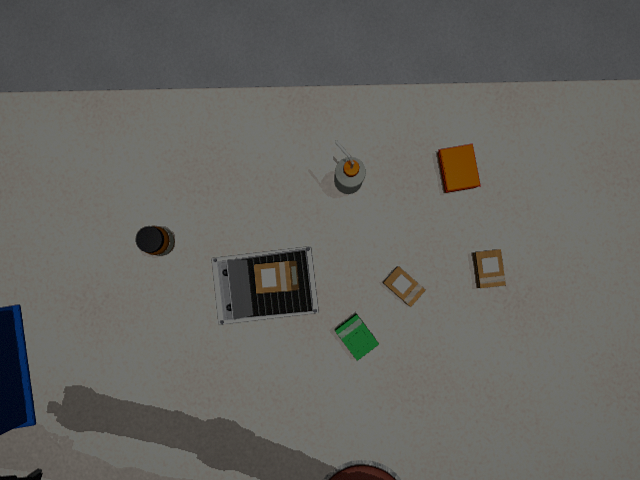

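View pics/scene0.png

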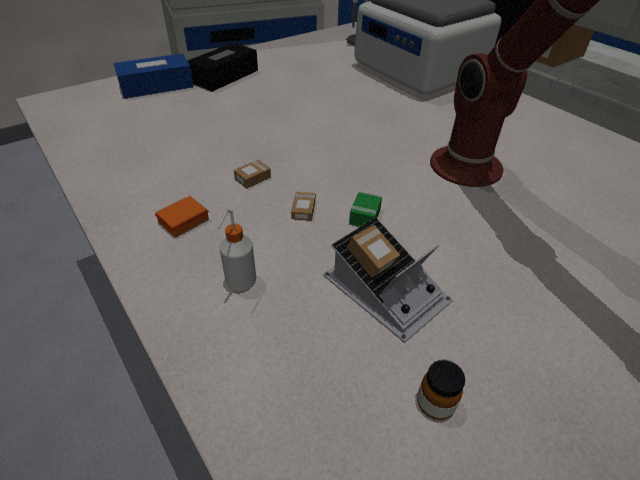

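Top view: the stand is at about (265,285), with the large carton on it at (275,277). The small carton is at (404,286), the medium at (489,268) and the green look-alike at (357,337). The deck falls toward +y. Next I'll fit the stand frame and the carton poses.

```bash
cat > fit.py <<'E'
from h import *
from scipy.optimize import least_squares
def plane(p):
    for _ in range(4):
        c=p.mean(0);n=np.linalg.svd(p-c,full_matrices=False)[2][2];d=(p-c)@n;p=p[abs(d)<max(2*d.std(),.5)]
    n=n*np.sign(n[2]);return c,n,d.std(),len(p)
for c in ["top","scene"]:
    W=np.load(c+"0.npz")["W"].reshape(-1,3);W=W[~np.isnan(W[:,0])]
    W=W[(abs(W[:,0]-498)<110)&(abs(W[:,1]-190)<130)&(W[:,2]>12)]
    # guess frame
    best=None
    yaw=np.pi/2+.10; org=np.array([490,245,42.])
    def frame(yaw): 
        h=np.array([np.cos(yaw),np.sin(yaw),0]);ca,sa=np.cos(.35),np.sin(.35)
        X=h*ca-np.array([0,0,sa]);Z=h*sa+np.array([0,0,ca]);Y=np.cross(Z,X);return np.stack([X,Y,Z],1)
    for it in range(3):
        F=frame(yaw);L=(W-org)@F
        # backstop front face: z 15..80
        b=L[(L[:,2]>48)&(L[:,2]<80)&(abs(L[:,1])<50)&(L[:,0]>-60)&(L[:,0]<30)]
        cb,nb,sb,kb=plane(b@F.T+org)
        d=L[(abs(L[:,2])<8)&(L[:,0]>-145)&(L[:,0]<-35)&(abs(L[:,1])<60)]
        cd,nd,sd,kd=plane(d@F.T+org)
        if it==0: pass
        hb=-nb if nb[1]>0 else nb
        yaw=np.arctan2(-nb[1]*np.sign(nb[1])*-1,-nb[0]*np.sign(nb[1])*-1)
        bb=L[(L[:,2]>40)&(L[:,2]<88)&(L[:,0]>-60)&(L[:,0]<30)]
        print(c,"yaw-90",round(yaw-np.pi/2,3),"bplane n",nb.round(3),"c",cb.round(1),sb.round(2),kb,"deck n",nd.round(3),cd.round(1),sd.round(2),kd,"slope",round(np.arccos(nd[2]),3),"deckyaw",round(np.arctan2(nd[1],nd[0])-np.pi/2,3))
    F=frame(yaw)
    L=(W-org)@F
    b=L[(L[:,2]>48)&(L[:,2]<83)&(L[:,0]>-60)&(L[:,0]<40)]
    dk=L[(abs(L[:,2]-np.median(L[(abs(L[:,2])<8)&(L[:,0]<-60)][:,2]))<3)&(L[:,0]<-60)&(L[:,0]>-140)]
    print("local: backstop x",np.median(b[:,0]).round(1),"y ext",np.percentile(b[:,1],[1,99]).round(1),"deck z",np.median(dk[:,2]).round(1),"deck y ext",np.percentile(dk[:,1],[.5,99.5]).round(1),"x-min",np.percentile(L[(abs(L[:,2])<4)][:,0],.5).round(1))
    t=L[(L[:,2]>36)&(L[:,2]<46)&(L[:,0]<b[:,0].mean()-8)]
    r=cv2.minAreaRect(t[:,:2].astype(np.float32));print("large top local",np.round(r[0],1),np.round(r[1],1),round(r[2],1),len(t),"z",np.median(t[:,2]).round(1))
E
python3 fit.py
```

```text
top yaw-90 0.106 bplane n [ 0.099 -0.934  0.342] c [488.4 255.4 106.9] 0.75 336 deck n [-0.033  0.342  0.939] [487.6 152.   76.9] 1.44 1404 slope 0.351 deckyaw 0.095
top yaw-90 0.106 bplane n [ 0.099 -0.934  0.343] c [488.5 255.4 106.9] 0.75 335 deck n [-0.033  0.343  0.939] [488.6 152.1  76.8] 1.45 1406 slope 0.351 deckyaw 0.096
top yaw-90 0.106 bplane n [ 0.099 -0.934  0.343] c [488.5 255.4 106.9] 0.75 335 deck n [-0.033  0.343  0.939] [488.6 152.2  76.8] 1.45 1408 slope 0.351 deckyaw 0.096
local: backstop x -12.4 y ext [-59.2  57.4] deck z 1.1 deck y ext [-65.   63.6] x-min -148.6
large top local [-86.3 -15.4] [59.8 81.8] 88.3 1070 z 41.3
scene yaw-90 0.104 bplane n [ 0.1   -0.961  0.259] c [489.8 258.2 103. ] 1.6 111 deck n [-0.035  0.342  0.939] [500.7 163.8  72.2] 1.08 976 slope 0.351 deckyaw 0.101
scene yaw-90 0.104 bplane n [ 0.1   -0.961  0.259] c [489.8 258.2 103. ] 1.6 111 deck n [-0.035  0.343  0.939] [501.1 163.6  72.3] 1.09 977 slope 0.352 deckyaw 0.101
scene yaw-90 0.104 bplane n [ 0.1   -0.961  0.259] c [489.8 258.2 103. ] 1.6 111 deck n [-0.035  0.343  0.939] [501.1 163.6  72.3] 1.09 977 slope 0.352 deckyaw 0.101
local: backstop x -9.4 y ext [-62.8  50.2] deck z 0.2 deck y ext [-68.1  62. ] x-min -147.2
large top local [-85.2 -16.9] [62.7 80.4] 87.5 1089 z 40.2
```

Stand frame: yaw is about π/2+0.104, with the origin near (490,245,42). The backstop face is at x≈-12. The large carton sits at local (-86,-16), turned about -0.03 rad. Moving over it now.

```bash
cat > go.py <<'E'
from h import *
import sys
def tgt(x,y,z,yaw):
    s=manip.read_state();w=s["orientation"][2];d=np.array([x,y,z])-s["position"]
    tx=np.array([np.cos(w),np.sin(w),0]);ty=np.array([np.sin(w),-np.cos(w),0])
    a=(w-yaw+np.pi/2)%np.pi-np.pi/2
    print("pos",s["position"].round(1),"yaw",round(w,3),"F",s["force"].round(1),"t",round(s["clock"],1),"q7",s["q"][6].round(2),"slide",(np.array([d@tx,d@ty,-d[2]])/100).round(3),"turn",round(a/(np.pi/2),3))
if __name__=="__main__": tgt(*map(float,sys.argv[1:5]))
E
python3 -m creep '[{"gripper":0,"slide":[-0.1,-0.08,0],"turn":0.07},{"gripper":0,"slide":[-0.3,-0.22,0],"turn":0.15},{"gripper":0,"slide":[-0.5,-0.37,0],"turn":0.23},{"gripper":0,"slide":[-0.75,-0.56,0],"turn":0.3},{"gripper":0,"slide":[-1,-0.75,0],"turn":0.37}]'
python3 go.py 512 170 230 1.64
```

```text
clock: 1.32
position: [265.0, 519.4, 231.4]
orientation: [3.141, -0.0, 2.257]
force: [0.3, 0.9, -0.4]
opening: 85.8
gripper_force: 0.0
pos [265.  519.4 231.4] yaw 2.257 F [ 0.3  0.9 -0.4] t 1.3 q7 -0.37 slide [-4.268 -0.305  0.014] turn 0.393
```

```bash

python3 -m creep '[{"gripper":0,"slide":[-0.25,-0.02,0],"turn":0.08},{"gripper":0,"slide":[-0.5,-0.04,0],"turn":0.16},{"gripper":0,"slide":[-0.75,-0.06,0],"turn":0.24},{"gripper":0,"slide":[-1,-0.07,0],"turn":0.32},{"gripper":0,"slide":[-1,-0.07,0],"turn":0.393},{"gripper":0,"slide":[-1,-0.07,0],"turn":0.393}]'
python3 go.py 512 170 230 1.64
```

```text
clock: 1.82
position: [324.5, 437.2, 231.7]
orientation: [3.141, 0.0, 1.639]
force: [0.3, 0.6, 0.3]
opening: 85.5
gripper_force: 0.0
pos [324.5 437.2 231.7] yaw 1.639 F [0.3 0.6 0.3] t 1.8 q7 -0.73 slide [-2.793  1.689  0.017] turn -0.001
```

```bash

python3 -m creep '[{"gripper":0,"slide":[-0.3,0.18,0],"turn":0},{"gripper":0,"slide":[-0.6,0.36,0],"turn":0},{"gripper":0,"slide":[-0.9,0.54,0],"turn":0}]'
python3 -m creep '[{"gripper":0,"slide":[-0.3,0.18,0],"turn":0},{"gripper":0,"slide":[-0.6,0.36,0],"turn":0},{"gripper":0,"slide":[-0.9,0.54,0],"turn":0}]'
python3 -m creep '[{"gripper":0,"slide":[-0.3,0.18,0],"turn":0},{"gripper":0,"slide":[-0.6,0.36,0],"turn":0},{"gripper":0,"slide":[-0.9,0.56,0],"turn":0},{"gripper":0,"slide":[-0.99,0.61,0],"turn":0},{"gripper":0,"slide":[-0.99,0.61,0],"turn":0}]'
cat > wr.py <<'E'
from h import *
import sys
s=manip.snapshot("wrist");save(s,sys.argv[1]);W=cloud(s);np.savez(sys.argv[1]+".npz",W=W)
yaw=np.pi/2+.104;org=np.array([490,245,42.])
h=np.array([np.cos(yaw),np.sin(yaw),0]);ca,sa=np.cos(.35),np.sin(.35);z=np.array([0,0,1.])
X=h*ca-z*sa;Z=h*sa+z*ca;F=np.stack([X,np.cross(Z,X),Z],1)
L=(W.reshape(-1,3)-org)@F;L=L[~np.isnan(L[:,0])]
dk=L[(abs(L[:,2])<6)&(L[:,0]<-30)&(L[:,0]>-145)];print("deck z",np.median(dk[:,2]).round(1),"y",np.percentile(dk[:,1],[.3,99.7]).round(1))
b=L[(L[:,2]>20)&(L[:,2]<82)&(abs(L[:,1])<70)&(L[:,0]>-35)&(L[:,0]<25)]
if len(b)>50:
    p=np.polyfit(b[:,1],b[:,0],1);print("backstop x",np.median(b[:,0]).round(1),"y",np.percentile(b[:,1],[.5,99.5]).round(1),"x(y) slope",p[0].round(3),len(b))
for n,hh,lo in (("large",40,80),("medium",70,80),("small",94,80)):
    t=L[(abs(L[:,2]-hh)<3.5)&(L[:,0]<-16)&(L[:,0]>-150)&(abs(L[:,1])<70)]
    if len(t)<200: continue
    r=cv2.minAreaRect(t[:,:2].astype(np.float32));print(n,np.round(r[0],1),np.round(r[1],1),round(r[2],1),len(t),"z",np.median(t[:,2]).round(1))
E
python3 wr.py w1; python3 go.py 512 170 230 1.64
```

```text
clock: 2.07
position: [383.1, 353.6, 231.3]
orientation: [-3.142, -0.001, 1.653]
force: [1.4, -0.1, 0.2]
opening: 85.2
gripper_force: 0.0
clock: 2.32
position: [444.3, 267.2, 231.5]
orientation: [3.141, -0.001, 1.651]
force: [0.6, 0.0, 0.9]
opening: 85.1
gripper_force: 0.0
clock: 2.73
position: [514.1, 169.7, 231.5]
orientation: [3.14, 0.002, 1.641]
force: [-0.4, 0.0, 0.3]
opening: 85.6
gripper_force: 0.0
deck z 0.3 y [-66.1  63.5]
backstop x -13.1 y [-60.5  57.4] x(y) slope 0.003 6103
large [-86.  -16.3] [59.6 79.8] 88.1 9297 z 40.4
pos [512.5 172.7 231.2] yaw 1.645 F [-0.3  0.8 -0.5] t 2.8 q7 -0.1 slide [-0.027 -0.007  0.012] turn 0.003
```

View pics/w1.png

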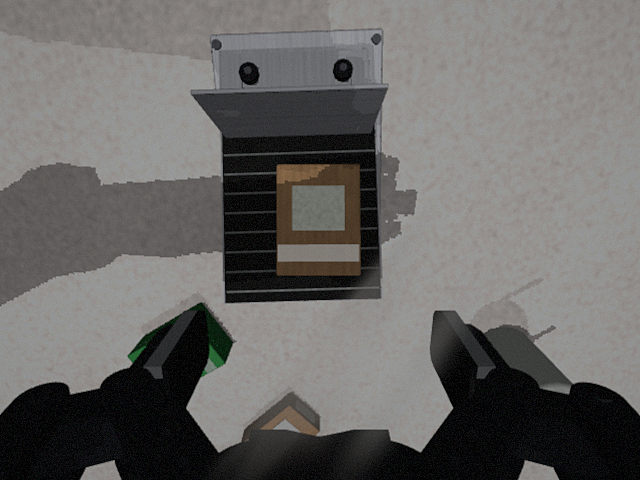

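Wrist view: the carton's top face spans (277–360, 165–275). The backstop's foot is at row ~135 and the deck at columns 222–382. The fits from all three cameras agree. Now I'll work out the grasp.

```bash
cat > loc.py <<'E'
# target: local x,y on deck-parallel plane z, plus vertical height; yaw offset from stand yaw
from go import *
def w(x,y,z,up):
    yaw=np.pi/2+.104;h=np.array([np.cos(yaw),np.sin(yaw),0]);ca,sa=np.cos(.35),np.sin(.35);k=np.array([0,0,1.])
    X=h*ca-k*sa;Z=h*sa+k*ca;F=np.stack([X,np.cross(Z,X),Z],1)
    return np.array([490,245,42.])+F@np.array([x,y,z])+k*up
if __name__=="__main__":
    a=list(map(float,sys.argv[1:6]));p=w(*a[:4]);print(p.round(1));tgt(*p,np.pi/2+.104+a[4])
E
python3 loc.py -83 -16.3 0.3 4 -0.033
```

```text
[514.3 169.2  74.7]
pos [512.5 172.7 231.2] yaw 1.645 F [-0.3  0.8 -0.5] t 2.8 q7 -0.1 slide [-0.036  0.015  1.565] turn 0.002
```

```bash

python3 -m creep '[{"gripper":0,"slide":[0,0,0.2],"turn":0},{"gripper":0,"slide":[0,0,0.45],"turn":0},{"gripper":0,"slide":[0,0,0.7],"turn":0},{"gripper":0,"slide":[0,0,0.9],"turn":0},{"gripper":0,"slide":[0,0,1],"turn":0},{"gripper":0,"slide":[0,0,1],"turn":0}]'
python3 loc.py -83 -16.3 0.3 4 -0.033
```

```text
clock: 3.28
position: [509.4, 175.1, 129.0]
orientation: [-3.136, -0.0, 1.649]
force: [-0.4, -0.8, 0.1]
opening: 85.6
gripper_force: 0.0
[514.3 169.2  74.7]
pos [509.4 175.1 129. ] yaw 1.649 F [-0.4 -0.8  0.1] t 3.3 q7 -0.04 slide [-0.062  0.044  0.543] turn 0.005
```

```bash

python3 -m creep '[{"gripper":0,"slide":[-0.03,0.02,0.05],"turn":0},{"gripper":0,"slide":[-0.06,0.04,0.2],"turn":0},{"gripper":0,"slide":[-0.06,0.04,0.35],"turn":0},{"gripper":0,"slide":[-0.06,0.04,0.46],"turn":0},{"gripper":0,"slide":[-0.06,0.04,0.52],"turn":0},{"gripper":0,"slide":[-0.06,0.04,0.54],"turn":0},{"gripper":0,"slide":[-0.06,0.04,0.54],"turn":0}]'
python3 loc.py -83 -16.3 0.3 4 -0.033
```

```text
clock: 3.87
position: [516.7, 167.3, 77.4]
orientation: [3.141, -0.0, 1.645]
force: [-0.0, 0.6, 1.2]
opening: 84.8
gripper_force: 0.0
[514.3 169.2  74.7]
pos [516.7 167.3  77.4] yaw 1.645 F [-0.   0.6  1.2] t 3.9 q7 0.0 slide [ 0.021 -0.023  0.027] turn 0.002
```

```bash

python3 -m creep '[{"gripper":0,"slide":[0,0,0],"turn":0},{"gripper":0,"slide":[0,0,0.0],"turn":0}]'
for i in 1 2 ; do python3 loc.py -83 -16.3 0.3 4 -0.033; done
```

```text
clock: 4.03
position: [517.2, 167.2, 78.1]
orientation: [3.14, -0.0, 1.644]
force: [0.5, -0.1, 0.6]
opening: 85.2
gripper_force: 0.0
[514.3 169.2  74.7]
pos [517.2 167.2  78.1] yaw 1.644 F [ 0.5 -0.1  0.6] t 4.0 q7 0.0 slide [ 0.022 -0.027  0.033] turn 0.002
[514.3 169.2  74.7]
pos [517.2 167.2  78.1] yaw 1.644 F [ 0.5 -0.1  0.6] t 4.0 q7 0.0 slide [ 0.022 -0.027  0.033] turn 0.002
```

```bash

python3 -m creep '[{"gripper":0,"slide":[0.01,-0.015,0.01],"turn":0},{"gripper":0,"slide":[0.02,-0.025,0.025],"turn":0},{"gripper":0.1,"slide":[0.02,-0.025,0.025],"turn":0},{"gripper":0.2,"slide":[0.02,-0.025,0.025],"turn":0},{"gripper":0.25,"slide":[0.02,-0.025,0.025],"turn":0},{"gripper":0.3,"slide":[0.02,-0.025,0.025],"turn":0},{"gripper":0.4,"slide":[0.02,-0.025,0.025],"turn":0},{"gripper":0.5,"slide":[0.02,-0.025,0.025],"turn":0},{"gripper":0.5,"slide":[0.02,-0.025,0.025],"turn":0}]' 25
python3 loc.py -53 -1.4 0.3 4 0
```

```text
clock: 4.78
position: [513.9, 168.9, 75.0]
orientation: [-3.142, -0.0, 1.644]
force: [-0.9, -0.5, 3.5]
opening: 59.4
gripper_force: 28.3
[496.6 195.7  64.5]
pos [513.9 168.9  75. ] yaw 1.644 F [-0.9 -0.5  3.5] t 4.8 q7 -0.0 slide [ 0.281 -0.153  0.106] turn -0.019
```

```bash

python3 -m creep '[{"gripper":0.5,"slide":[0,0,-0.02],"turn":0},{"gripper":0.5,"slide":[0,0,-0.05],"turn":0},{"gripper":0.5,"slide":[0.03,-0.03,-0.04],"turn":-0.005},{"gripper":0.5,"slide":[0.07,-0.07,-0.02],"turn":-0.01},{"gripper":0.5,"slide":[0.12,-0.11,0],"turn":-0.015},{"gripper":0.5,"slide":[0.17,-0.14,0.02],"turn":-0.02},{"gripper":0.5,"slide":[0.2,-0.15,0.03],"turn":-0.02},{"gripper":0.5,"slide":[0.21,-0.15,0.035],"turn":-0.02},{"gripper":0.5,"slide":[0.21,-0.15,0.035],"turn":-0.02},{"gripper":0.5,"slide":[0.21,-0.15,0.035],"turn":-0.02}]'
python3 wr.py w2; python3 loc.py -53 -1.4 0.3 4 0
```

```text
clock: 5.62
position: [497.8, 188.6, 71.3]
orientation: [3.141, 0.0, 1.676]
force: [-0.2, -0.0, -4.4]
opening: 59.3
gripper_force: 28.2
deck z 0.2 y [-66.1  64. ]
backstop x -13.4 y [-59.5  57.1] x(y) slope 0.003 27170
large [-62.1  -1.7] [73.7 87.6] 0.0 6967 z 43.2
medium [-84.4  -1.5] [ 27.2 126.7] 0.0 5580 z 69.0
small [-79.7  -1.7] [125.4   9.4] 89.9 7306 z 92.7
[496.6 195.7  64.5]
pos [497.8 188.3  71.4] yaw 1.675 F [ 0.3  0.1 -3.8] t 5.7 q7 -0.01 slide [ 0.075 -0.005  0.069] turn 0.0
```

```bash

python3 -m creep '[{"gripper":0.5,"slide":[0,0,0.02],"turn":0},{"gripper":0.5,"slide":[0.005,0,0.035],"turn":0},{"gripper":0.5,"slide":[0.01,0,0.047],"turn":0},{"gripper":0.5,"slide":[0.02,0,0.052],"turn":0},{"gripper":0.5,"slide":[0.035,0,0.058],"turn":0},{"gripper":0.5,"slide":[0.05,0,0.063],"turn":0},{"gripper":0.5,"slide":[0.055,0,0.065],"turn":0}]'
python3 loc.py -53 -1.4 0.3 4 0
```

```text
clock: 6.25
position: [497.7, 194.5, 65.4]
orientation: [3.14, -0.0, 1.676]
force: [-0.2, -0.9, 6.1]
opening: 59.8
gripper_force: 29.1
[496.6 195.7  64.5]
pos [497.7 194.5  65.4] yaw 1.676 F [-0.2 -0.9  6.1] t 6.2 q7 -0.02 slide [ 0.014 -0.01   0.009] turn 0.001
```

```bash

python3 -m creep '[{"gripper":0.5,"slide":[0.01,-0.005,0.003],"turn":0},{"gripper":0.5,"slide":[0.018,-0.008,0.006],"turn":0},{"gripper":0.5,"slide":[0.026,-0.01,0.009],"turn":0},{"gripper":0.5,"slide":[0.034,-0.01,0.012],"turn":0},{"gripper":0.5,"slide":[0.04,-0.01,0.014],"turn":0}]'
python3 -m creep '[{"gripper":0.5,"slide":[0.005,0,0.002],"turn":0},{"gripper":0.5,"slide":[0.01,0,0.004],"turn":0}]'
```

```text
clock: 6.67
position: [496.6, 198.2, 64.0]
orientation: [3.139, -0.0, 1.676]
force: [1.6, -1.4, 6.9]
opening: 59.8
gripper_force: 29.1
clock: 6.83
position: [496.5, 198.5, 63.9]
orientation: [3.139, 0.001, 1.675]
force: [1.4, -3.9, 9.3]
opening: 60.1
gripper_force: 29.5
```

```bash

python3 -m creep '[{"gripper":0.5,"slide":[0.008,0,0.002],"turn":0},{"gripper":0.5,"slide":[0.016,0,0.005],"turn":0},{"gripper":0.5,"slide":[0.016,0,0.005],"turn":0}]'
```

```text
clock: 7.08
position: [496.5, 198.5, 63.8]
orientation: [3.14, 0.002, 1.674]
force: [-0.6, -5.2, 11.9]
opening: 59.8
gripper_force: 29.7
```

```bash

python3 -m creep '[{"gripper":0.5,"slide":[0.01,0,0.0],"turn":0},{"gripper":0.5,"slide":[0.02,0,0.0],"turn":0},{"gripper":0.5,"slide":[0.03,0,0.0],"turn":0},{"gripper":0.5,"slide":[0.03,0,0],"turn":0}]'
```

```text
clock: 7.42
position: [496.5, 198.4, 63.8]
orientation: [3.14, 0.006, 1.673]
force: [0.6, -10.1, 12.2]
opening: 59.9
gripper_force: 29.7
```

```bash

python3 -m creep '[{"gripper":0.5,"slide":[-0.02,0,-0.003],"turn":0},{"gripper":0.5,"slide":[-0.035,0,-0.008],"turn":0},{"gripper":0.25,"slide":[-0.035,0,-0.008],"turn":0},{"gripper":0.1,"slide":[-0.035,0,-0.008],"turn":0},{"gripper":0,"slide":[-0.035,0,-0.008],"turn":0},{"gripper":0,"slide":[-0.035,0,-0.008],"turn":0},{"gripper":0,"slide":[-0.035,0,-0.008],"turn":0},{"gripper":0,"slide":[-0.035,0,-0.008],"turn":0}]'
python3 -m creep '[{"gripper":0,"slide":[-0.02,0,-0.1],"turn":0},{"gripper":0,"slide":[-0.05,0,-0.3],"turn":0},{"gripper":0,"slide":[-0.15,0,-0.6],"turn":0},{"gripper":0,"slide":[-0.3,0,-0.9],"turn":0},{"gripper":0,"slide":[-0.4,0,-1],"turn":0},{"gripper":0,"slide":[-0.4,0,-1],"turn":0},{"gripper":0,"slide":[-0.4,0,-1],"turn":0}]'
python3 wr.py w3; python3 go.py 487 -100 200 1.64
```

```text
clock: 8.08
position: [495.0, 200.5, 63.1]
orientation: [-3.141, -0.0, 1.676]
force: [0.3, -0.6, -0.2]
opening: 85.4
gripper_force: 0.0
clock: 8.67
position: [499.3, 160.0, 163.7]
orientation: [3.141, -0.001, 1.674]
force: [0.1, 0.4, 0.0]
opening: 85.5
gripper_force: 0.0
deck z 0.3 y [-65.9  63.5]
backstop x -13.4 y [-60.2  57.4] x(y) slope 0.004 15502
large [-54.6  -1.7] [60.1 77.3] 90.0 15665 z 40.4
pos [498.5 160.8 162.6] yaw 1.676 F [-1.2  0.3  0.1] t 8.7 q7 -0.02 slide [-2.582 -0.388 -0.374] turn 0.023
```

Carton 1 is square and flush: its uphill end is at -93.3, its angle is 0 and its y is -1.7. On to the medium carton.

```bash

python3 -m creep '[{"gripper":0,"slide":[-0.1,0,-0.1],"turn":0.07},{"gripper":0,"slide":[-0.25,0,-0.2],"turn":0.15},{"gripper":0,"slide":[-0.4,0,-0.3],"turn":0.23},{"gripper":0,"slide":[-0.55,0,-0.4],"turn":0.31},{"gripper":0,"slide":[-0.7,0,-0.4],"turn":0.39},{"gripper":0,"slide":[-0.85,0,-0.4],"turn":0.47},{"gripper":0,"slide":[-1,0,-0.4],"turn":0.55}]'
python3 go.py 500 -287 200 0.06
```

```text
clock: 9.3
position: [508.9, 61.7, 201.5]
orientation: [-3.139, 0.003, 0.812]
force: [0.1, -0.4, -0.1]
opening: 85.2
gripper_force: 0.0
pos [508.9  61.7 201.5] yaw 0.812 F [ 0.1 -0.4 -0.1] t 9.3 q7 -0.56 slide [-2.591  2.335  0.015] turn 0.479
```

```bash

python3 -m creep '[{"gripper":0,"slide":[-0.15,0.13,0],"turn":0.07},{"gripper":0,"slide":[-0.32,0.29,0],"turn":0.15},{"gripper":0,"slide":[-0.5,0.45,0],"turn":0.23},{"gripper":0,"slide":[-0.67,0.6,0],"turn":0.31},{"gripper":0,"slide":[-0.84,0.75,0],"turn":0.39},{"gripper":0,"slide":[-1,0.9,0],"turn":0.47}]'
python3 go.py 490 -287 200 0.06
```

```text
clock: 9.8
position: [506.0, -73.1, 201.3]
orientation: [-3.141, 0.004, 0.076]
force: [-0.0, -0.8, 0.5]
opening: 85.6
gripper_force: 0.0
pos [506.  -73.1 201.3] yaw 0.076 F [-0.  -0.8  0.5] t 9.8 q7 -0.89 slide [-0.323  2.121  0.013] turn 0.01
```

```bash

python3 -m creep '[{"gripper":0,"slide":[-0.05,0.3,0],"turn":0},{"gripper":0,"slide":[-0.1,0.65,0],"turn":0},{"gripper":0,"slide":[-0.15,1,0],"turn":0}]'
python3 -m creep '[{"gripper":0,"slide":[-0.05,0.35,0.1],"turn":0},{"gripper":0,"slide":[-0.1,0.7,0.2],"turn":0},{"gripper":0,"slide":[-0.15,0.95,0.3],"turn":0},{"gripper":0,"slide":[-0.15,1,0.3],"turn":0},{"gripper":0,"slide":[-0.15,1,0.3],"turn":0},{"gripper":0,"slide":[-0.15,1,0.3],"turn":0}]'
cat > box.py <<'E'
from h import *
import sys
from go import tgt
s=manip.snapshot("wrist");save(s,sys.argv[1]);W=cloud(s)
lab,hh=sys.argv[2],float(sys.argv[3])
g=np.array([float(sys.argv[4]),float(sys.argv[5])])
p=W.reshape(-1,3);p=p[~np.isnan(p[:,0])];p=p[(abs(p[:,2]-hh)<4)&(np.linalg.norm(p[:,:2]-g,axis=1)<60)]
r=cv2.minAreaRect(p[:,:2].astype(np.float32));b=cv2.boxPoints(r)
e=max([b[1]-b[0],b[2]-b[1]],key=np.linalg.norm);a=np.arctan(e[1]/e[0])
print(lab,np.round(r[0],1),np.round(r[1],1),"long dir",round(float(a),3),"z",np.median(p[:,2]).round(1),len(p))
o=manip.outline_of(lab,"wrist");print([(round(x["score"],2),x["pixel"]) for x in o][:3])
tgt(r[0][0],r[0][1],float(sys.argv[6]),float(a))
E
python3 box.py w4 medium_carton 30 524 -287 6
```

```text
clock: 10.05
position: [499.7, -173.5, 201.0]
orientation: [-3.14, 0.004, 0.085]
force: [0.2, -0.3, -0.7]
opening: 85.1
gripper_force: 0.0
clock: 10.55
position: [493.4, -273.5, 171.8]
orientation: [-3.139, 0.002, 0.082]
force: [-0.0, 0.6, 0.6]
opening: 85.3
gripper_force: 0.0
medium_carton [ 524.  -289.5] [80.  56.2] long dir 0.096 z 30.0 7970
[(0.66, [345.0, 185.8])]
pos [ 494.1 -272.8  172.6] yaw 0.084 F [-0.9  0.5 -0.2] t 10.7 q7 -0.52 slide [0.285 0.192 1.666] turn -0.008
```

```bash

python3 -m creep '[{"gripper":0,"slide":[0.1,0.07,0.2],"turn":0},{"gripper":0,"slide":[0.2,0.14,0.5],"turn":-0.008},{"gripper":0,"slide":[0.28,0.19,0.8],"turn":-0.008},{"gripper":0,"slide":[0.285,0.192,1],"turn":-0.008},{"gripper":0,"slide":[0.285,0.192,1],"turn":-0.008},{"gripper":0,"slide":[0.285,0.192,1],"turn":-0.008}]'
python3 go.py 524 -289.5 8 0.096
```

```text
clock: 11.15
position: [523.3, -290.2, 72.8]
orientation: [-3.14, 0.002, 0.096]
force: [1.2, 0.0, 0.6]
opening: 85.3
gripper_force: 0.0
pos [ 523.3 -290.2   72.8] yaw 0.096 F [1.2 0.  0.6] t 11.2 q7 -0.44 slide [ 0.008 -0.006  0.648] turn -0.0
```

```bash

python3 -m creep '[{"gripper":0,"slide":[0.01,0,0.2],"turn":0},{"gripper":0,"slide":[0.01,0,0.4],"turn":0},{"gripper":0,"slide":[0.01,0,0.55],"turn":0},{"gripper":0,"slide":[0.01,0,0.63],"turn":0},{"gripper":0,"slide":[0.01,0,0.65],"turn":0},{"gripper":0,"slide":[0.01,0,0.65],"turn":0},{"gripper":0.15,"slide":[0.01,0,0.65],"turn":0},{"gripper":0.25,"slide":[0.01,0,0.65],"turn":0},{"gripper":0.3,"slide":[0.01,0,0.65],"turn":0},{"gripper":0.5,"slide":[0.01,0,0.65],"turn":0}]' 22
python3 -m creep '[{"gripper":0.5,"slide":[0,0,0],"turn":0},{"gripper":0.5,"slide":[0,0,0],"turn":0},{"gripper":0.5,"slide":[0,0,-0.05],"turn":0},{"gripper":0.5,"slide":[0,0,-0.2],"turn":0},{"gripper":0.5,"slide":[0,0,-0.5],"turn":0},{"gripper":0.5,"slide":[0,0,-0.8],"turn":0},{"gripper":0.5,"slide":[0,0,-1],"turn":0},{"gripper":0.5,"slide":[0,0,-1],"turn":0}]'
python3 -m creep '[{"gripper":0.5,"slide":[0,-0.1,-0.1],"turn":-0.07},{"gripper":0.5,"slide":[0,-0.25,-0.3],"turn":-0.15},{"gripper":0.5,"slide":[0,-0.4,-0.5],"turn":-0.23},{"gripper":0.5,"slide":[0,-0.6,-0.7],"turn":-0.31},{"gripper":0.5,"slide":[0,-0.8,-0.9],"turn":-0.39},{"gripper":0.5,"slide":[0,-1,-0.9],"turn":-0.47}]'
python3 loc.py -70 -1.4 40 60 0
```

```text
clock: 11.98
position: [524.7, -291.4, 9.3]
orientation: [-3.14, -0.001, 0.094]
force: [-0.2, 2.3, 3.4]
opening: 55.2
gripper_force: 24.4
clock: 12.65
position: [525.9, -295.1, 112.8]
orientation: [3.135, -0.006, 0.093]
force: [0.5, -0.8, -2.5]
opening: 55.5
gripper_force: 24.9
clock: 13.15
position: [516.0, -193.3, 200.8]
orientation: [3.136, -0.001, 0.834]
force: [0.3, -0.6, -3.0]
opening: 55.3
gripper_force: 24.9
[496.8 193.4 163.6]
pos [ 516.  -193.3  200.8] yaw 0.834 F [ 0.3 -0.6 -3. ] t 13.2 q7 -0.08 slide [ 2.734 -2.742  0.372] turn -0.536
```

```bash

python3 -m creep '[{"gripper":0.5,"slide":[0.16,-0.16,0],"turn":-0.07},{"gripper":0.5,"slide":[0.35,-0.35,0],"turn":-0.15},{"gripper":0.5,"slide":[0.53,-0.53,0],"turn":-0.23},{"gripper":0.5,"slide":[0.7,-0.7,0],"turn":-0.31},{"gripper":0.5,"slide":[0.85,-0.85,0],"turn":-0.39},{"gripper":0.5,"slide":[1,-1,0],"turn":-0.47},{"gripper":0.5,"slide":[1,-1,0],"turn":-0.536}]'
python3 loc.py -70 -1.4 40 60 0
```

```text
clock: 13.73
position: [507.6, -45.0, 196.5]
orientation: [-3.138, -0.005, 1.684]
force: [-0.3, 0.4, -3.2]
opening: 55.5
gripper_force: 24.9
[496.8 193.4 163.6]
pos [507.6 -45.  196.5] yaw 1.684 F [-0.3  0.4 -3.2] t 13.7 q7 0.35 slide [2.38  0.162 0.329] turn 0.006
```

```bash

python3 -m creep '[{"gripper":0.5,"slide":[0.2,0.02,0],"turn":0},{"gripper":0.5,"slide":[0.45,0.03,0],"turn":0},{"gripper":0.5,"slide":[0.7,0.05,0],"turn":0},{"gripper":0.5,"slide":[1,0.07,0],"turn":0}]'
python3 -m creep '[{"gripper":0.5,"slide":[0.3,0.02,0],"turn":0},{"gripper":0.5,"slide":[0.6,0.04,0.0],"turn":0},{"gripper":0.5,"slide":[0.85,0.06,0.0],"turn":0},{"gripper":0.5,"slide":[0.98,0.07,0],"turn":0},{"gripper":0.5,"slide":[1,0.07,0],"turn":0},{"gripper":0.5,"slide":[1,0.07,0],"turn":0}]'
python3 loc.py -64 -1.4 40 30 0
```

```text
clock: 14.07
position: [504.8, 48.1, 197.0]
orientation: [-3.139, 0.001, 1.667]
force: [0.6, 0.5, -2.7]
opening: 55.6
gripper_force: 24.9
clock: 14.57
position: [502.3, 148.5, 197.4]
orientation: [-3.14, 0.002, 1.671]
force: [-0.2, -1.0, -3.4]
opening: 55.4
gripper_force: 24.9
[496.2 199.  131.5]
pos [502.3 148.5 197.4] yaw 1.671 F [-0.2 -1.  -3.4] t 14.6 q7 -0.05 slide [ 0.509 -0.01   0.659] turn -0.002
```

```bash

python3 -m creep '[{"gripper":0.5,"slide":[0.15,0,0],"turn":0},{"gripper":0.5,"slide":[0.35,-0.01,0.1],"turn":0},{"gripper":0.5,"slide":[0.5,-0.01,0.25],"turn":0},{"gripper":0.5,"slide":[0.545,-0.01,0.4],"turn":0},{"gripper":0.5,"slide":[0.545,-0.01,0.55],"turn":0},{"gripper":0.5,"slide":[0.545,-0.01,0.64],"turn":0},{"gripper":0.5,"slide":[0.545,-0.01,0.67],"turn":0},{"gripper":0.5,"slide":[0.545,-0.01,0.67],"turn":0},{"gripper":0.5,"slide":[0.545,-0.01,0.67],"turn":0}]'
python3 loc.py -60 -1.4 40 20 0
```

```text
clock: 15.32
position: [497.2, 201.9, 131.8]
orientation: [3.141, 0.001, 1.668]
force: [0.7, 0.8, -3.0]
opening: 55.5
gripper_force: 24.8
[495.8 202.7 120.1]
pos [497.2 201.9 131.8] yaw 1.668 F [ 0.7  0.8 -3. ] t 15.3 q7 -0.11 slide [ 0.01  -0.013  0.117] turn -0.004
```

```bash

python3 -m creep '[{"gripper":0.5,"slide":[0,-0.01,0.02],"turn":-0.004},{"gripper":0.5,"slide":[0,-0.01,0.04],"turn":-0.004},{"gripper":0.5,"slide":[0,-0.01,0.06],"turn":-0.004},{"gripper":0.5,"slide":[0,-0.01,0.08],"turn":-0.004},{"gripper":0.5,"slide":[0,-0.01,0.1],"turn":-0.004},{"gripper":0.5,"slide":[0,-0.01,0.12],"turn":-0.004}]'
python3 -m creep '[{"gripper":0.5,"slide":[0,0,0.02],"turn":0},{"gripper":0.5,"slide":[0,0,0.04],"turn":0},{"gripper":0.5,"slide":[0,0,0.05],"turn":0}]'
python3 loc.py -60 -1.4 40 10 0
```

```text
clock: 15.82
position: [495.5, 203.9, 119.9]
orientation: [3.141, -0.001, 1.677]
force: [-2.1, 2.5, 7.3]
opening: 55.2
gripper_force: 26.2
clock: 16.07
position: [495.2, 206.2, 115.7]
orientation: [3.141, -0.004, 1.678]
force: [-4.0, 4.1, 8.0]
opening: 55.3
gripper_force: 26.9
[495.8 202.7 110.1]
pos [495.2 206.2 115.7] yaw 1.678 F [-4.   4.1  8. ] t 16.1 q7 -0.1 slide [-0.035  0.002  0.055] turn 0.002
```

```bash

python3 -m creep '[{"gripper":0.5,"slide":[0,0,0.015],"turn":0},{"gripper":0.5,"slide":[0,0,0.03],"turn":0},{"gripper":0.5,"slide":[0,0,0.045],"turn":0},{"gripper":0.5,"slide":[0,0,0.05],"turn":0}]'
python3 loc.py -60 -1.4 40 10 0; python3 - <<'E'
from h import *
s=manip.snapshot("scene");im=s["pixels"][170:340,300:500,::-1];cv2.imwrite("pics/s5.png",cv2.resize(im,None,fx=4,fy=3.5*1))
E
```

```text
clock: 16.4
position: [495.0, 207.9, 110.9]
orientation: [3.14, -0.006, 1.68]
force: [-3.0, 6.7, 8.3]
opening: 55.7
gripper_force: 27.9
[495.8 202.7 110.1]
pos [495.  207.9 110.9] yaw 1.68 F [-3.   6.7  8.3] t 16.4 q7 -0.09 slide [-0.052  0.002  0.008] turn 0.003
```

View pics/s5.png

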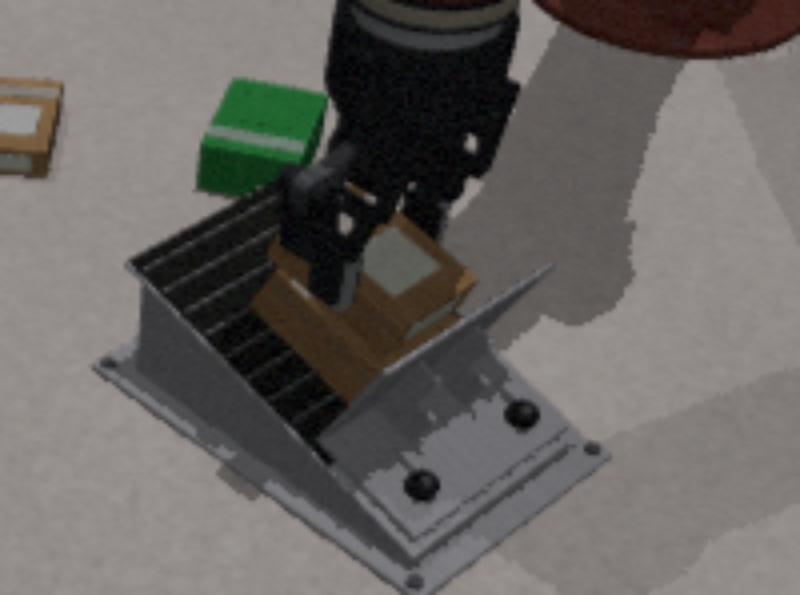

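The crop shows the medium carton in the fingers, nearly parallel to the large one. A small gap remains at its downhill end, so I'll lower a little more.

```bash

python3 -m creep '[{"gripper":0.5,"slide":[0,0,0.015],"turn":0},{"gripper":0.5,"slide":[0,0,0.025],"turn":0},{"gripper":0.5,"slide":[0,0,0.03],"turn":0},{"gripper":0.5,"slide":[0,0,0.03],"turn":0}]'
python3 -m creep '[{"gripper":0.5,"slide":[0.01,0,0.015],"turn":0},{"gripper":0.5,"slide":[0.015,0,0.02],"turn":0},{"gripper":0.5,"slide":[0.015,0,0.02],"turn":0}]'
python3 loc.py -48 -1.4 40 10 0
```

```text
clock: 16.78
position: [495.0, 208.5, 108.0]
orientation: [3.14, -0.007, 1.68]
force: [-3.3, 6.1, 7.5]
opening: 55.6
gripper_force: 28.6
clock: 17.03
position: [494.9, 208.8, 107.2]
orientation: [3.14, -0.006, 1.679]
force: [-5.4, 4.9, 15.4]
opening: 55.2
gripper_force: 29.6
[494.6 213.9 106. ]
pos [494.9 208.8 107.2] yaw 1.679 F [-5.4  4.9 15.4] t 17.0 q7 -0.09 slide [0.051 0.003 0.011] turn 0.003
```

```bash

python3 -m creep '[{"gripper":0.5,"slide":[0.005,0,-0.008],"turn":0},{"gripper":0.5,"slide":[0.015,0,-0.007],"turn":0},{"gripper":0.5,"slide":[0.025,0,-0.003],"turn":0},{"gripper":0.5,"slide":[0.035,0,0.001],"turn":0},{"gripper":0.5,"slide":[0.045,0,0.005],"turn":0},{"gripper":0.5,"slide":[0.05,0,0.007],"turn":0}]'
python3 -m creep '[{"gripper":0.5,"slide":[0.008,0,0.003],"turn":0},{"gripper":0.5,"slide":[0.016,0,0.006],"turn":0}]'
python3 loc.py -48 -1.4 40 10 0
```

```text
clock: 17.53
position: [495.5, 209.6, 106.8]
orientation: [3.139, -0.001, 1.677]
force: [-5.9, -2.2, 19.1]
opening: 55.2
gripper_force: 30.1
clock: 17.7
position: [496.0, 210.9, 106.4]
orientation: [3.138, -0.001, 1.676]
force: [-3.0, -2.6, 18.2]
opening: 55.5
gripper_force: 29.8
[494.6 213.9 106. ]
pos [496.  210.9 106.4] yaw 1.676 F [-3.  -2.6 18.2] t 17.7 q7 -0.1 slide [ 0.032 -0.01   0.004] turn 0.001
```

```bash

python3 -m creep '[{"gripper":0.5,"slide":[0.005,-0.003,-0.01],"turn":0},{"gripper":0.5,"slide":[0.015,-0.006,-0.015],"turn":0},{"gripper":0.5,"slide":[0.025,-0.01,-0.012],"turn":0},{"gripper":0.5,"slide":[0.035,-0.01,-0.01],"turn":0},{"gripper":0.5,"slide":[0.04,-0.01,-0.01],"turn":0}]'
python3 -m creep '[{"gripper":0.5,"slide":[0.01,0,0.002],"turn":0},{"gripper":0.5,"slide":[0.02,0,0.004],"turn":0},{"gripper":0.5,"slide":[0.02,0,0.004],"turn":0}]'
python3 loc.py -48 -1.4 40 10 0
```

```text
clock: 18.12
position: [494.6, 215.3, 104.8]
orientation: [3.138, -0.0, 1.676]
force: [0.8, -1.1, 5.1]
opening: 55.5
gripper_force: 28.3
clock: 18.37
position: [493.9, 217.5, 104.0]
orientation: [3.139, -0.0, 1.677]
force: [1.3, -0.3, 4.3]
opening: 55.8
gripper_force: 28.4
[494.6 213.9 106. ]
pos [493.9 217.5 104. ] yaw 1.677 F [ 1.3 -0.3  4.3] t 18.4 q7 -0.12 slide [-0.036  0.004 -0.02 ] turn 0.001
```

```bash

python3 -m creep '[{"gripper":0.5,"slide":[0.007,0.0,0.003],"turn":0},{"gripper":0.5,"slide":[0.014,0,0.005],"turn":0},{"gripper":0.5,"slide":[0.021,0,0.008],"turn":0},{"gripper":0.5,"slide":[0.021,0,0.008],"turn":0}]'
python3 loc.py -48 -1.4 40 10 0; python3 wr.py w6
```

```text
clock: 18.7
position: [493.8, 217.9, 103.8]
orientation: [3.14, 0.001, 1.676]
force: [-0.6, -1.9, 9.3]
opening: 55.6
gripper_force: 28.9
[494.6 213.9 106. ]
pos [493.8 217.9 103.8] yaw 1.676 F [-0.6 -1.9  9.3] t 18.7 q7 -0.12 slide [-0.04   0.004 -0.022] turn 0.001
deck z 0.2 y [-66.1  63.8]
backstop x -20.4 y [-58.2  55.6] x(y) slope -0.003 12367
medium [-52.4  -0.8] [73.1 83. ] 0.3 31250 z 70.4
small [-64.5   1.9] [ 28.  106.3] 0.2 1171 z 95.1
```

```bash

python3 -m creep '[{"gripper":0.5,"slide":[0.01,0.0,0],"turn":0},{"gripper":0.5,"slide":[0.02,0,0],"turn":0},{"gripper":0.5,"slide":[0.03,0,0],"turn":0},{"gripper":0.5,"slide":[0.04,0,0],"turn":0},{"gripper":0.5,"slide":[0.04,0,0],"turn":0}]'
python3 loc.py -48 -1.4 40 10 0
```

```text
clock: 19.17
position: [493.8, 217.9, 103.8]
orientation: [3.14, 0.006, 1.674]
force: [0.6, -9.7, 11.2]
opening: 55.6
gripper_force: 29.0
[494.6 213.9 106. ]
pos [493.8 217.9 103.8] yaw 1.674 F [ 0.6 -9.7 11.2] t 19.2 q7 -0.12 slide [-0.041  0.005 -0.022] turn -0.0
```

Position holds at 217.9 while the force climbs to 9.7 N, so it is bearing on the backstop. Relax and release.

```bash

python3 -m creep '[{"gripper":0.5,"slide":[-0.02,0,-0.003],"turn":0},{"gripper":0.5,"slide":[-0.04,0,-0.01],"turn":0},{"gripper":0.25,"slide":[-0.04,0,-0.01],"turn":0},{"gripper":0.1,"slide":[-0.04,0,-0.01],"turn":0},{"gripper":0,"slide":[-0.04,0,-0.01],"turn":0},{"gripper":0,"slide":[-0.04,0,-0.01],"turn":0},{"gripper":0,"slide":[-0.04,0,-0.01],"turn":0},{"gripper":0,"slide":[-0.04,0,-0.01],"turn":0}]'
python3 -m creep '[{"gripper":0,"slide":[-0.01,0,-0.1],"turn":0},{"gripper":0,"slide":[-0.05,0,-0.3],"turn":0},{"gripper":0,"slide":[-0.15,0,-0.6],"turn":0},{"gripper":0,"slide":[-0.35,0,-0.9],"turn":0},{"gripper":0,"slide":[-0.6,0,-1],"turn":0},{"gripper":0,"slide":[-0.6,0,-1],"turn":0},{"gripper":0,"slide":[-0.6,0,-1],"turn":0}]'
python3 wr.py w7; python3 go.py 470 -130 200 2.4
```

```text
clock: 19.83
position: [492.4, 219.4, 103.6]
orientation: [-3.141, -0.0, 1.677]
force: [0.0, -0.1, 1.1]
opening: 85.6
gripper_force: 0.0
clock: 20.42
position: [499.7, 157.8, 205.4]
orientation: [3.139, -0.0, 1.673]
force: [-0.4, 1.2, -0.8]
opening: 85.8
gripper_force: 0.0
deck z 0.3 y [-66.   63.5]
backstop x -13.5 y [-60.4  57.5] x(y) slope 0.001 9003
medium [-54.7  -0.5] [56.2 77.4] 90.0 13357 z 70.4
pos [498.8 159.5 204.3] yaw 1.676 F [-0.2  1.1 -0.2] t 20.5 q7 -0.06 slide [-2.849 -0.59   0.043] turn -0.461
```

View pics/w7.png

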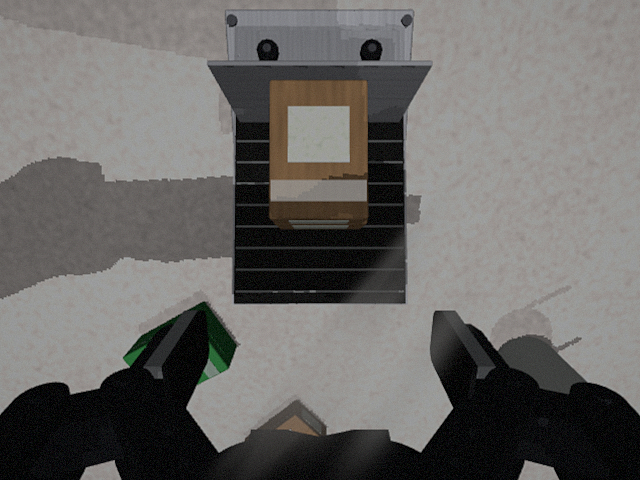

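The medium is square: angle 0, y -0.5, z 70.4, uphill end at -93.4. In the picture it lies at (270–368, 80–228), in line with the large one. On to the small carton.

```bash

python3 -m creep '[{"gripper":0,"slide":[-0.1,-0.02,0],"turn":0.07},{"gripper":0,"slide":[-0.25,-0.05,0],"turn":0.15},{"gripper":0,"slide":[-0.4,-0.08,0],"turn":0.23},{"gripper":0,"slide":[-0.55,-0.11,0],"turn":0.31},{"gripper":0,"slide":[-0.7,-0.14,0],"turn":0.39},{"gripper":0,"slide":[-0.85,-0.17,0],"turn":0.47},{"gripper":0,"slide":[-1,-0.2,0],"turn":0.544}]'
python3 go.py 460 -128 175 0.82
```

```text
clock: 21.05
position: [488.9, 59.0, 202.8]
orientation: [-3.14, 0.001, 0.819]
force: [0.8, 0.4, 0.5]
opening: 85.0
gripper_force: 0.0
pos [488.9  59.  202.8] yaw 0.819 F [0.8 0.4 0.5] t 21.1 q7 -0.58 slide [-1.563  1.067  0.278] turn -0.001
```

```bash

python3 -m creep '[{"gripper":0,"slide":[-0.2,0.14,0],"turn":0},{"gripper":0,"slide":[-0.45,0.3,0.1],"turn":0},{"gripper":0,"slide":[-0.7,0.48,0.15],"turn":0},{"gripper":0,"slide":[-0.95,0.65,0.2],"turn":0}]'
python3 -m creep '[{"gripper":0,"slide":[-0.25,0.17,0.03],"turn":0},{"gripper":0,"slide":[-0.45,0.3,0.06],"turn":0},{"gripper":0,"slide":[-0.57,0.4,0.08],"turn":0},{"gripper":0,"slide":[-0.6,0.41,0.08],"turn":0},{"gripper":0,"slide":[-0.6,0.41,0.08],"turn":0},{"gripper":0,"slide":[-0.6,0.41,0.08],"turn":0}]'
python3 box.py w8 small_carton 24 488 -100 6
```

```text
clock: 21.38
position: [472.1, -55.1, 182.6]
orientation: [-3.139, 0.001, 0.826]
force: [0.8, -0.1, -0.5]
opening: 85.3
gripper_force: 0.0
clock: 21.88
position: [462.0, -125.7, 175.3]
orientation: [-3.14, -0.0, 0.825]
force: [-0.4, -0.1, 0.3]
opening: 85.4
gripper_force: 0.0
small_carton [ 488.6 -101.7] [79.5 50. ] long dir 0.828 z 24.0 6818
[(0.7, [322.5, 173.9])]
pos [ 462.3 -125.5  175.5] yaw 0.826 F [ 0.7 -0.5 -0.2] t 22.0 q7 -0.17 slide [0.353 0.032 1.695] turn -0.001
```

```bash

python3 -m creep '[{"gripper":0,"slide":[0.1,0.01,0.2],"turn":0},{"gripper":0,"slide":[0.25,0.03,0.5],"turn":0},{"gripper":0,"slide":[0.34,0.03,0.8],"turn":0},{"gripper":0,"slide":[0.353,0.032,1],"turn":0},{"gripper":0,"slide":[0.353,0.032,1],"turn":0},{"gripper":0,"slide":[0.353,0.032,1],"turn":0}]'
python3 go.py 488.6 -101.7 7 0.828
```

```text
clock: 22.48
position: [487.8, -102.9, 75.3]
orientation: [-3.139, 0.001, 0.824]
force: [0.2, 0.2, 0.3]
opening: 85.5
gripper_force: 0.0
pos [ 487.8 -102.9   75.3] yaw 0.824 F [0.2 0.2 0.3] t 22.5 q7 -0.11 slide [ 0.014 -0.002  0.683] turn -0.003
```

```bash

python3 -m creep '[{"gripper":0,"slide":[0.01,0,0.2],"turn":0},{"gripper":0,"slide":[0.014,0,0.4],"turn":0},{"gripper":0,"slide":[0.014,0,0.57],"turn":0},{"gripper":0,"slide":[0.014,0,0.66],"turn":0},{"gripper":0,"slide":[0.014,0,0.68],"turn":0},{"gripper":0,"slide":[0.014,0,0.68],"turn":0},{"gripper":0.15,"slide":[0.014,0,0.68],"turn":0},{"gripper":0.3,"slide":[0.014,0,0.68],"turn":0},{"gripper":0.36,"slide":[0.014,0,0.68],"turn":0},{"gripper":0.5,"slide":[0.014,0,0.68],"turn":0}]' 20
python3 -m creep '[{"gripper":0.55,"slide":[0,0,0],"turn":0},{"gripper":0.55,"slide":[0,0,0],"turn":0},{"gripper":0.55,"slide":[0,0,-0.05],"turn":0},{"gripper":0.55,"slide":[0,0,-0.2],"turn":0},{"gripper":0.55,"slide":[0,0,-0.5],"turn":0},{"gripper":0.55,"slide":[0,0,-0.8],"turn":0},{"gripper":0.55,"slide":[0,0,-1],"turn":0},{"gripper":0.55,"slide":[0,0,-1],"turn":0}]'
python3 loc.py -80 -1.2 70 60 0
```

```text
clock: 23.32
position: [489.4, -102.9, 8.6]
orientation: [3.141, -0.001, 0.822]
force: [-0.8, 0.0, 3.9]
opening: 49.5
gripper_force: 21.3
clock: 23.98
position: [491.7, -104.1, 111.6]
orientation: [3.134, -0.004, 0.822]
force: [0.6, -1.3, -1.6]
opening: 49.4
gripper_force: 21.5
[496.5 194.3 195.2]
pos [ 491.7 -104.1  111.6] yaw 0.822 F [ 0.6 -1.3 -1.6] t 24.0 q7 -0.14 slide [ 2.218 -1.996 -0.835] turn -0.543
```

Held at 49.4 mm. I'll raise it, turn it and carry it over.

```bash

python3 -m creep '[{"gripper":0.55,"slide":[0.1,-0.1,-0.25],"turn":-0.07},{"gripper":0.55,"slide":[0.2,-0.2,-0.5],"turn":-0.15},{"gripper":0.55,"slide":[0.35,-0.32,-0.75],"turn":-0.23},{"gripper":0.55,"slide":[0.5,-0.45,-0.95],"turn":-0.31},{"gripper":0.55,"slide":[0.65,-0.58,-1],"turn":-0.39},{"gripper":0.55,"slide":[0.8,-0.72,-1],"turn":-0.47},{"gripper":0.55,"slide":[0.95,-0.86,-1],"turn":-0.543},{"gripper":0.55,"slide":[1,-0.9,-1],"turn":-0.543}]'
python3 loc.py -80 -1.2 70 50 0
```

```text
clock: 24.65
position: [490.4, 35.4, 207.0]
orientation: [-3.14, -0.003, 1.682]
force: [0.2, 0.9, -1.4]
opening: 49.3
gripper_force: 21.8
[496.5 194.3 185.2]
pos [490.4  35.4 207. ] yaw 1.682 F [ 0.2  0.9 -1.4] t 24.6 q7 0.17 slide [1.572 0.237 0.218] turn 0.005
```

```bash

python3 -m creep '[{"gripper":0.55,"slide":[0.2,0.03,0],"turn":0},{"gripper":0.55,"slide":[0.45,0.07,0],"turn":0},{"gripper":0.55,"slide":[0.7,0.1,0],"turn":0},{"gripper":0.55,"slide":[0.9,0.14,0],"turn":0},{"gripper":0.55,"slide":[1,0.16,0],"turn":0},{"gripper":0.55,"slide":[1,0.16,0],"turn":0},{"gripper":0.55,"slide":[1,0.16,0],"turn":0}]'
python3 loc.py -59 -1.2 70 30 0
```

```text
clock: 25.23
position: [496.6, 131.2, 207.2]
orientation: [-3.14, 0.002, 1.673]
force: [-0.2, -0.3, -1.0]
opening: 49.3
gripper_force: 21.8
[494.5 213.9 158. ]
pos [496.6 131.2 207.2] yaw 1.673 F [-0.2 -0.3 -1. ] t 25.2 q7 -0.03 slide [0.824 0.063 0.492] turn -0.001
```

```bash

python3 -m creep '[{"gripper":0.55,"slide":[0.2,0.02,0],"turn":0},{"gripper":0.55,"slide":[0.45,0.04,0.05],"turn":0},{"gripper":0.55,"slide":[0.7,0.06,0.15],"turn":0},{"gripper":0.55,"slide":[0.81,0.06,0.28],"turn":0},{"gripper":0.55,"slide":[0.82,0.06,0.4],"turn":0},{"gripper":0.55,"slide":[0.82,0.06,0.47],"turn":0},{"gripper":0.55,"slide":[0.82,0.06,0.49],"turn":0},{"gripper":0.55,"slide":[0.82,0.06,0.49],"turn":0},{"gripper":0.55,"slide":[0.82,0.06,0.49],"turn":0}]'
python3 loc.py -59 -1.2 70 20 0
```

```text
clock: 25.98
position: [495.1, 213.1, 159.3]
orientation: [3.141, 0.001, 1.672]
force: [-0.1, 0.6, -2.0]
opening: 49.3
gripper_force: 21.8
[494.5 213.9 148. ]
pos [495.1 213.1 159.3] yaw 1.672 F [-0.1  0.6 -2. ] t 26.0 q7 -0.15 slide [ 0.008 -0.005  0.114] turn -0.002
```

```bash

python3 -m creep '[{"gripper":0.55,"slide":[0,-0.005,0.02],"turn":-0.002},{"gripper":0.55,"slide":[0,-0.005,0.04],"turn":-0.002},{"gripper":0.55,"slide":[0,-0.005,0.06],"turn":-0.002},{"gripper":0.55,"slide":[0,-0.005,0.08],"turn":-0.002},{"gripper":0.55,"slide":[0.005,-0.005,0.1],"turn":-0.002},{"gripper":0.55,"slide":[0.01,-0.005,0.12],"turn":-0.002}]'
python3 -m creep '[{"gripper":0.55,"slide":[0.005,0,0.015],"turn":0},{"gripper":0.55,"slide":[0.01,0,0.03],"turn":0},{"gripper":0.55,"slide":[0.015,0,0.045],"turn":0},{"gripper":0.55,"slide":[0.02,0,0.06],"turn":0},{"gripper":0.55,"slide":[0.02,0,0.06],"turn":0}]'
python3 loc.py -50 -1.2 70 10 0
```

```text
clock: 26.48
position: [493.7, 215.9, 147.2]
orientation: [3.141, -0.0, 1.678]
force: [-1.2, -0.2, 5.9]
opening: 49.6
gripper_force: 22.6
clock: 26.9
position: [493.4, 218.8, 141.4]
orientation: [3.141, -0.001, 1.679]
force: [-1.9, 1.0, 4.6]
opening: 49.4
gripper_force: 23.1
[493.6 222.3 134.9]
pos [493.4 218.8 141.4] yaw 1.679 F [-1.9  1.   4.6] t 26.9 q7 -0.14 slide [0.034 0.005 0.065] turn 0.003
```

```bash

python3 -m creep '[{"gripper":0.55,"slide":[0.003,0,0.015],"turn":0},{"gripper":0.55,"slide":[0.006,0,0.03],"turn":0},{"gripper":0.55,"slide":[0.01,0,0.045],"turn":0},{"gripper":0.55,"slide":[0.01,0,0.045],"turn":0}]'
python3 -m creep '[{"gripper":0.55,"slide":[0.003,0,0.01],"turn":0},{"gripper":0.55,"slide":[0.005,0,0.015],"turn":0},{"gripper":0.55,"slide":[0.005,0,0.015],"turn":0}]'
python3 loc.py -48 -1.2 70 9 0
```

```text
clock: 27.23
position: [493.2, 220.3, 136.9]
orientation: [3.141, -0.002, 1.679]
force: [-0.8, 1.9, 4.3]
opening: 49.4
gripper_force: 23.6
clock: 27.48
position: [493.2, 220.7, 135.5]
orientation: [3.141, -0.002, 1.679]
force: [-2.1, 2.9, 4.7]
opening: 49.6
gripper_force: 23.8
[493.4 224.2 133.2]
pos [493.2 220.7 135.5] yaw 1.679 F [-2.1  2.9  4.7] t 27.5 q7 -0.14 slide [0.034 0.006 0.023] turn 0.003
```

```bash

python3 -m creep '[{"gripper":0.55,"slide":[0.003,0,0.01],"turn":0},{"gripper":0.55,"slide":[0.005,0,0.018],"turn":0},{"gripper":0.55,"slide":[0.005,0,0.018],"turn":0}]'
python3 loc.py -48 -1.2 70 9 0; python3 wr.py w9
```

```text
clock: 27.73
position: [493.1, 220.9, 134.8]
orientation: [3.141, -0.002, 1.679]
force: [-3.1, 1.0, 11.6]
opening: 49.4
gripper_force: 24.6
[493.4 224.2 133.2]
pos [493.1 220.9 134.8] yaw 1.679 F [-3.1  1.  11.6] t 27.7 q7 -0.14 slide [0.032 0.006 0.016] turn 0.003
deck z 0.2 y [-66.2  63.7]
backstop x -13.3 y [-59.6  56.9] x(y) slope -0.001 4115
medium [-17.1  -0.5] [ 2.2 55.5] 0.2 625 z 70.3
small [-59.   -0.5] [77.5 76.7] 0.1 27654 z 94.4
```

```bash

python3 -m creep '[{"gripper":0.55,"slide":[0.0,0,-0.012],"turn":0.002},{"gripper":0.55,"slide":[0.01,0,-0.01],"turn":0.002},{"gripper":0.55,"slide":[0.02,0,-0.007],"turn":0.002},{"gripper":0.55,"slide":[0.03,0,-0.003],"turn":0.002},{"gripper":0.55,"slide":[0.04,0,0.001],"turn":0.002},{"gripper":0.55,"slide":[0.04,0,0.001],"turn":0.002}]'
python3 loc.py -48 -1.2 70 9 0
```

```text
clock: 28.28
position: [494.0, 223.4, 133.9]
orientation: [3.139, 0.0, 1.675]
force: [-0.3, -1.1, 6.9]
opening: 49.8
gripper_force: 24.1
[493.4 224.2 133.2]
pos [494.  223.4 133.9] yaw 1.675 F [-0.3 -1.1  6.9] t 28.3 q7 -0.15 slide [ 0.008 -0.005  0.007] turn -0.0
```

```bash

python3 -m creep '[{"gripper":0.55,"slide":[0.008,-0.003,0.001],"turn":0},{"gripper":0.55,"slide":[0.016,-0.005,0.004],"turn":0},{"gripper":0.55,"slide":[0.024,-0.005,0.007],"turn":0},{"gripper":0.55,"slide":[0.03,-0.005,0.009],"turn":0},{"gripper":0.55,"slide":[0.03,-0.005,0.009],"turn":0}]'
python3 -m creep '[{"gripper":0.55,"slide":[0.008,0,0.002],"turn":0},{"gripper":0.55,"slide":[0.016,0,0.004],"turn":0},{"gripper":0.55,"slide":[0.016,0,0.004],"turn":0}]'
```

```text
clock: 28.7
position: [493.4, 226.4, 132.8]
orientation: [3.139, 0.0, 1.675]
force: [0.0, -1.0, 5.6]
opening: 49.4
gripper_force: 23.9
clock: 28.95
position: [493.2, 227.5, 132.4]
orientation: [3.139, 0.001, 1.674]
force: [0.0, -0.5, 6.0]
opening: 49.3
gripper_force: 24.0
```

```bash

python3 -m creep '[{"gripper":0.55,"slide":[0.008,0,0.001],"turn":0},{"gripper":0.55,"slide":[0.016,0,0.003],"turn":0},{"gripper":0.55,"slide":[0.024,0,0.005],"turn":0},{"gripper":0.55,"slide":[0.024,0,0.005],"turn":0}]'
python3 -m creep '[{"gripper":0.55,"slide":[0.008,0,0.0],"turn":0},{"gripper":0.55,"slide":[0.016,0,0],"turn":0},{"gripper":0.55,"slide":[0.016,0,0],"turn":0}]'
```

```text
clock: 29.28
position: [493.2, 227.5, 132.4]
orientation: [3.139, 0.004, 1.674]
force: [0.5, -4.9, 9.2]
opening: 49.0
gripper_force: 24.4
clock: 29.53
position: [493.2, 227.5, 132.4]
orientation: [3.14, 0.006, 1.673]
force: [-1.1, -7.8, 11.1]
opening: 49.4
gripper_force: 24.4
```

Position is stuck at 227.5 while the force rises to 7.8 N, so it is bearing. Relax, release, retreat.

```bash

python3 -m creep '[{"gripper":0.55,"slide":[-0.015,0,-0.004],"turn":0},{"gripper":0.55,"slide":[-0.032,0,-0.01],"turn":0},{"gripper":0.35,"slide":[-0.032,0,-0.01],"turn":0},{"gripper":0.15,"slide":[-0.032,0,-0.01],"turn":0},{"gripper":0,"slide":[-0.032,0,-0.01],"turn":0},{"gripper":0,"slide":[-0.032,0,-0.01],"turn":0},{"gripper":0,"slide":[-0.032,0,-0.01],"turn":0},{"gripper":0,"slide":[-0.032,0,-0.01],"turn":0}]'
python3 -m creep '[{"gripper":0,"slide":[-0.01,0,-0.1],"turn":0},{"gripper":0,"slide":[-0.05,0,-0.3],"turn":0},{"gripper":0,"slide":[-0.15,0,-0.6],"turn":0},{"gripper":0,"slide":[-0.4,0,-0.8],"turn":0},{"gripper":0,"slide":[-0.7,0,-0.9],"turn":0},{"gripper":0,"slide":[-0.7,0,-0.9],"turn":0},{"gripper":0,"slide":[-0.7,0,-0.9],"turn":0}]'
python3 wr.py w10
```

```text
clock: 30.2
position: [491.5, 229.3, 131.9]
orientation: [-3.141, -0.0, 1.675]
force: [0.1, 0.1, -0.5]
opening: 85.2
gripper_force: 0.0
clock: 30.78
position: [500.0, 157.1, 223.9]
orientation: [3.139, -0.0, 1.67]
force: [0.2, 0.8, -0.8]
opening: 85.4
gripper_force: 0.0
deck z 0.3 y [-66.   63.4]
backstop x -13.1 y [-60.8  57.9] x(y) slope 0.002 3732
medium [-54.8  -0.7] [55.4 77.2] 90.0 314 z 69.9
small [-54.7  -1.4] [77.4 50.1] 0.0 12748 z 94.4
```

View pics/w10.png

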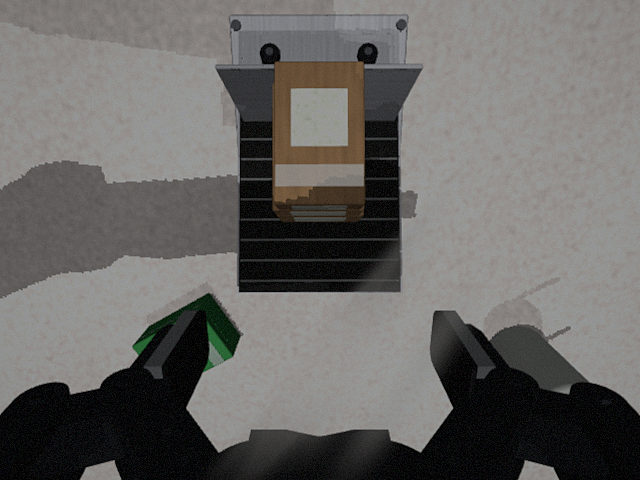

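The picture shows all three cartons stacked square at (273–365, 60–222). Small is at y -1.4 and medium at y -0.7, both with uphill ends at about -93.4, so they are flush. The gripper is clear, so I'm handing in.

```bash
python3 -c "
from bench import manip
print(manip.job_done())"
```

```text
the job is handed in; nothing more can be done
None
```

The three cartons are stacked large, medium, small, square, centred to about 1 mm and flush. Each was pressed to 8–10 N against the backstop before release, the wash bottle, orange rack and reagent jar were not touched, and the job was handed in at about 31 s.

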